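# Lock the bench magnifier on its first rung

### The job

The bench magnifier's head is down on its bottom stop: push it up by its front tongue until the gravity pawl has just clicked past the lowest rung of the ladder between the rods (not the second), and let it down gently so that it hangs locked on that lowest rung. Then prove the lock by pressing straight down on the top of the tongue for a moment with about 10 N, and take the hand away. Do not touch the lens and leave the other things on the bench where they are.

Things in the scene. Friction and masses are not known exactly. Their poses are not given: they have to be found in the camera images.
- stand: Bench magnifier stand, fixed: black base plate 18 mm thick, two upright 12 mm steel rods 60 mm apart (left, right), a yoke over them, 306 mm high in all. Origin on the table midway between the rods; +z up, -x is its front, turned to the robot's left within about 20 degrees; the lens hangs on its +y (far) side. Plate: x -130 to +70, y -100 to +220 mm.
- yoke (a point): Middle of the yoke's top. Below it, between the rods, a ladder (the rack) of 8 mm steel rungs, 40 mm apart, is clamped at a height that differs and is not given: the head hangs on the lowest rung at 32 to 74 mm above its bottom stop, on the next 40 mm higher. Feel for it, or look: rungs show above the head. Passing the second rung cannot be undone.
- carriage (a joint): Height of the magnifier head (aluminium carriage on the rods) above its bottom stop, in m, 0 to 0.13. It slides up and down only, weighs 0.6 to 0.8 kg in all with about 1 N of friction, and falls if let go unlocked. Before its pawl is past a rung it just sinks back with the hand.
- pawl_pin (a point): Hinge pin of the pawl, at the head's rear; brass weight on its tail (+x), nose to the rungs. Going up, a rung pushes the nose aside from about 28 mm below that rung's hanging height, adding about 2 N; the nose falls back about 3 mm above it. From then on the head, let down, stops on that rung and its weight comes off the hand.
- tongue (a point): Axis of the rounded front edge (10 mm bar) of the tongue, a level aluminium lip on the head's front: 96 mm wide along y, 6 mm thick. 111 mm before the rods, 83 mm up at the bottom stop. Its flat top is 5 mm above this point and runs 70 mm back; below it is open to the base plate. To lift, put fingers tilted 30 to 50 degrees under the front edge from the front.
- lens (a point): Centre of the round magnifying lens, 104 mm diameter in a steel rim 12 mm thick, level. Carried by the head on an arm, 155 mm to the stand's +y side, 34 mm in front of the rods and 37 mm higher than the tongue's point. Not to be touched.
- pcb: Bystander: green circuit board 70 x 50 mm, up to 13 mm high, on the base plate below the lens. Origin under its centre.
- battery: Bystander: small red block battery 27 x 18 mm, 49 mm high, upright, before the stand's front, on the lens side. Origin under its centre.
- tin: Bystander: flat round flux tin, 66 mm diameter, 24 mm high, behind the stand. Origin under its centre.
- screwdriver: Bystander: screwdriver 150 mm long lying behind the stand. Origin under its middle.
- pot: Bystander: open steel pot, 60 mm diameter, 50 mm high, beyond the battery. Origin under its centre.

How it is judged:
On the way, in this order (a step that is already met when the one before it is completed fails the run):
1. the head hangs by its pawl on the lowest rung, let go by the hand (z of tongue in the frame of rack between -0.0165 and -0.0105 m and contact force between pawl and rack above 1.5 N and contact force between the fingers and carriage below 0.5 N), for 0.2 s.
2. with the head hanging on the lowest rung, the fingers press down on the tongue from above with more than 6 N (z of tongue in the frame of rack between -0.0165 and -0.0105 m and contact force between pawl and rack above 1.5 N and contact force between the fingers and carriage above 6 N and z of the grasp point in the frame of tongue above 0.01 m), for 0.1 s.
At the end, for the whole second after the job is handed in: The magnifier head is at rest, hanging by its pawl on the lowest rung of the ladder (height within about 3 mm), everything released (z of tongue in the frame of rack between -0.0165 and -0.0105 m and contact force between pawl and rack above 1.5 N and velocity of joint carriage between -0.01 and 0.01 m/s); the robot touches nothing.
It fails at once if the head is dropped (it goes down faster than 0.25 m/s) (velocity of joint carriage below -0.25 m/s).
It fails at once if the head is rammed with more than 45 N (contact force between any of the fingers, the arm and carriage above 45 N).
It fails at once if the lens is touched (contact force between any of the fingers, the arm and lens_glass above 0.5 N).
It fails at once if a bystander is displaced by more than 30 mm (distance of any of pcb, battery, tin, screwdriver, pot from where it was at the start of the episode above 0.03 m).
It also fails if it takes over 64 s, if anything falls off the work surface, if the arm or the gripper's body presses on something with over 40 N, if the wrist force passes 120 N, or if a joint passes its speed limit or range.

### The arm

A 6-joint arm with a two-finger parallel gripper is mounted at the origin on the work surface. World frame = base frame: x ahead of the robot, y to its left, z up, the work surface at z = 0. Lengths are in m, angles in rad, forces in N, time in s.
With the tool pointing down it reaches from about 0.35 to 0.975 m from the base axis. Payload 4.9 kg.
Tool frame: the origin (TCP) lies between the finger pads; the fingertips stand 14 mm ahead of it and the grasp point (between the pads) lies 5 mm behind it (manip.finger_overhang is the distance from the TCP to the fingertips, in m); z points along the fingers, y is the line along which they close (so a half turn about z gives the same grasp; the last joint's range is limited). The gripper opens to 85 mm and grips with 20 to 120 N. Pads are 22 mm wide; open, the fingers measure 114 mm over their backs; the gripper's body (76 mm by 85 mm) begins 54 mm behind the grasp point. The pads swing forward as they close: fully open they stand 13 mm farther back than shut.
Start: joints at [1.108, 0.053, 1.613, -0, 1.476, -0.119], TCP at [0.211, 0.588, 0.245] pointing down, gripper open.
Joint ranges: [-3.01, 3.01], [-1.01, 2.22], [0.06, 2.58], [-1.02, 4.17], [0.09, 2.62], [-3.14, 3.14]. Speed limits (rad/s): [2.57, 2.57, 3.14, 3.14, 3.14, 3.14].

### API

Orientations are given as a unit quaternion [w, x, y, z].
In Python, from plant import manip, grab_frame gives the robot as it stands.
- The arm moves only by the tool servo_tool, never from a script. Its argument "deltas" is a list that holds one entry, the list of rows, each a list of 5 numbers: the opening in per cent of the stroke, from 0 (shut) to 100 (fully open), then the shift along the world's x, y, z in m, then the turn about the world's z in degrees. A call has exactly 8 rows; each row shifts and turns the commanded pose from where the row before left it; what a row does not reach is not made up. A row lasts 1/10 s, in which the tool goes at most 50 mm and 8.59 degrees, less where a joint would pass 70% of its speed; a pose out of reach is approached as far as the arm can. A call is refused whole if a number of a shift passes 0.05 or a number of a turn 8.59, either way. A call with a gripper value outside its range is refused whole. The fingers move at their own pace and stop on an object; the grip force is fixed at half the most. Time passes only in rows, so rows that do not move let the fingers close, or fill a call up. It gives the time, the measured TCP pose, the force, the opening and the grip force at its end, in the units of the state.
- manip.state(): the state, without advancing time (a new reading comes with each control period).
- grab_frame(name): name is "scene" or "top" or "wrist"; returns a dict with "pixels" (384x512x3 uint8, red, green, blue), "z_map" (384x512 float32, m along the optical axis (not along the pixel's ray), 0 where there is no reading), "fx", "fy", "cx", "cy" (pixels), "rvec" (rotation vector, rad) and "tvec" (3), from world to camera coordinates, as OpenCV has them; the wrist camera has in their place "T_tool_cam" (4x4, takes a point from camera to tool coordinates, whose origin is the TCP and whose axes are the flange's). Camera axes: x right, y down, z forward; pixel columns grow to the right and rows downward; lengths in m; the calibration is good to about 2 mm. A picture is of the moment at which its call begins: read the wrist's pose just before it.
- manip.job_done(): hands the job in; it is judged then, once.
The state is a dict: "time": time; "joint_pos": joint angles; "joint_vel": joint speeds; "joint_efforts": joint torques, N m; "tool_pos": TCP position; "tool_rot": TCP orientation; "contact_force": force on the tool from outside, world axes, zero at the start; "ft_torque": the same for the moment, N m; "gripper_width": opening from 0.0 (shut) to 1.0 (fully open); "grasp_force": force on a finger pad.
Only numpy, scipy, OpenCV 4.12 (cv2) and the standard library are available. Lean on these libraries where they do the work, as an engineer would, in place of code of your own. Each camera call takes 0.05 s, during which the arm holds its last target. There are 200 camera calls.

## Working session

There is one attempt and no reset: what is moved stays moved. The work goes in short steps, Python scripts to look and compute and a tool call to move; the robot and the scene stay as the last step left them, time stands still between calls to the robot, and variables do not carry over. Pictures are saved under pics/ and viewed, at most 10 in all, crops included, and the job is handed in when it is done.

Besides the shell and the picture viewer there is one more tool, called after "Call:" by a JSON object that holds its "method" and its "body". servo_tool: Moves the arm, as the interface text tells. Its arguments: {"type":"object","properties":{"deltas":{"type":"array"}},"required":["deltas"]}

```bash
mkdir -p pics; ls
cat > h.py <<'E'
import numpy as np,cv2
from plant import manip,grab_frame
def cam(n):
    f=grab_frame(n)
    K=np.array([[f['fx'],0,f['cx']],[0,f['fy'],f['cy']],[0,0,1.]])
    R=cv2.Rodrigues(np.array(f['rvec'],float))[0] if 'rvec' in f else None
    return f,K,R,np.array(f['tvec'],float) if 'tvec' in f else None
def cloud(f,K,R,t):
    z=f['z_map'];v,u=np.indices(z.shape)
    p=np.stack([(u-K[0,2])/K[0,0]*z,(v-K[1,2])/K[1,1]*z,z],-1)
    w=(p-t)@R
    w[z==0]=np.nan
    return w
def save(n,im,s=1): cv2.imwrite('pics/'+n+'.png',cv2.resize(im[:,:,::-1],None,fx=s,fy=s))
E
python3 - <<'E'
from h import *
a=[]
for n in('scene','top'):
    f,K,R,t=cam(n);np.savez(n+'.npz',px=f['pixels'],w=cloud(f,K,R,t));a.append(f['pixels']);print(n,-R.T@t)
    save(n+'0',f['pixels'],1.5)
print(manip.state())
E
```

```text
pics
scene [1.1633143  0.24973583 0.62343065]
top [ 0.42093103 -0.02347487  1.23527847]
{'time': 0.1, 'joint_pos': array([ 1.10798282e+00,  5.32937142e-02,  1.61415852e+00,  1.08153064e-05,
        1.47598525e+00, -1.18997063e-01]), 'joint_vel': array([-0.00051441, -0.00094666, -0.00284915,  0.00120825, -0.0022483 ,
        0.0014173 ]), 'joint_efforts': array([ 6.40346516e-04, -3.94900131e+01, -3.71364999e+01, -1.16037136e-04,
        3.85233885e-03, -3.80538609e-05]), 'tool_pos': array([0.21043164, 0.5879423 , 0.24418306]), 'tool_rot': array([-2.69722663e-04,  1.71063192e-01,  9.85259627e-01, -8.82112925e-04]), 'contact_force': array([-0.13621996,  0.76024837, -0.89353437]), 'ft_torque': array([-0.01210133, -0.02190843, -0.02480303]), 'grasp_force': 0.0, 'gripper_width': 1.0010700943505595}
```

View pics/scene0.png

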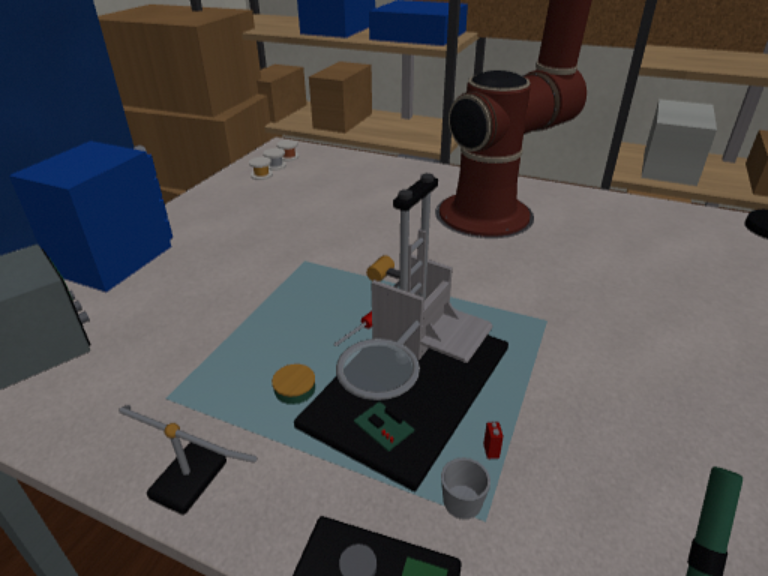

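View pics/top0.png

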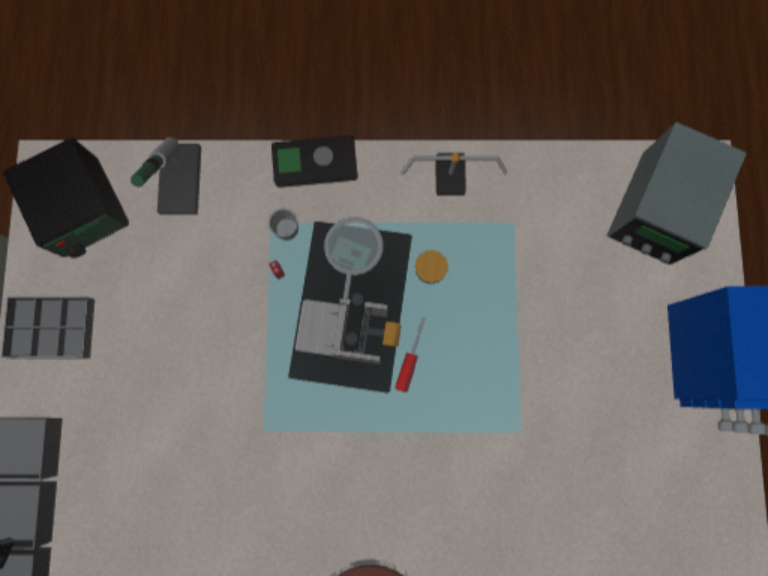

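The scene view shows the head low on the stand, with tongue about (465,337), lens (377,368), rungs visible between the rods around (415,245), and battery (493,440). The top view shows the tongue's front edge near (302,327), facing the robot's left. Next I'll measure these.

```bash
python3 - <<'E'
from h import *
print([m for m in dir(manip) if m[0]!='_'])
T=np.load('top.npz');w=T['w'];S=np.load('scene.npz')['w']
# yellow/blk base plate: z~18mm
for nm,ww in(('top',w),('scene',S)):
    px=np.load(nm+'.npz')['px'].astype(int)
    def rep(n,m):
        q=ww[m];q=q[~np.isnan(q[:,0])]
        if len(q)>5: 
            r=cv2.minAreaRect(q[:,:2].astype(np.float32)); print(nm,n,len(q),'c',np.round(r[0],4),'sz',np.round(r[1],4),'ang',round(r[2],2),'z',np.round(np.percentile(q[:,2],[5,50,95]),4))
    reg=(np.abs(ww[...,0]-.45)<.3)&(np.abs(ww[...,1]-.05)<.25)
    z=ww[...,2]
    rep('plate',reg&(abs(z-.018)<.004)&(px.max(-1)<60))
    m=(reg&(z>.08)&(z<.096)).astype(np.uint8)
    m=cv2.morphologyEx(m,cv2.MORPH_OPEN,np.ones((3,3)))
    n,l,st,c=cv2.connectedComponentsWithStats(m)
    for i in range(1,n):
        if st[i,4]>60: rep('tongue?',l==i)
    rep('yoke',reg&(z>.29)&(z<.32))
    rep('bat',reg&(z>.03)&(z<.06)&(px[...,0]>2*px[...,1])&(px[...,0]>2*px[...,2]))
    rep('lens',reg&(abs(z-.122)<.012))
E
python3 - <<'E'
import cv2,numpy as np
a=cv2.imread('pics/scene0.png')[170:380,330:530];cv2.imwrite('pics/c1.png',cv2.resize(a,None,fx=2.8,fy=2.8))
E
```

```text
['IKError', 'finger_overhang', 'job_done', 'state']
top plate 3219 c [0.5978 0.0408] sz [0.1987 0.3166] ang 81.78 z [0.0153 0.0186 0.0214]
top tongue? 831 c [0.544  0.0987] sz [0.0714 0.0959] ang 81.41 z [0.0852 0.0887 0.0924]
top yoke 387 c [0.5325 0.0198] sz [0.0223 0.0893] ang 81.75 z [0.3025 0.3065 0.3132]
top bat 33 c [0.5631 0.0589] sz [0.353  0.0391] ang 47.58 z [0.031  0.0466 0.049 ]
top lens 1337 c [0.6111 0.0258] sz [0.2683 0.1084] ang 3.8 z [0.1205 0.1244 0.1283]
scene plate 5067 c [0.6138 0.0185] sz [0.3045 0.3218] ang 6.88 z [0.0152 0.017  0.0195]
scene tongue? 1046 c [0.5446 0.0899] sz [0.0936 0.098 ] ang 81.52 z [0.0837 0.0869 0.0913]
scene tongue? 102 c [ 0.5791 -0.0034] sz [0.0516 0.0043] ang 82.63 z [0.0811 0.0881 0.0952]
scene yoke 383 c [0.535  0.0211] sz [0.0221 0.0897] ang 82.19 z [0.2929 0.3035 0.3102]
scene bat 118 c [0.6688 0.1905] sz [0.0246 0.018 ] ang 23.33 z [0.0325 0.0434 0.0466]
scene lens 2427 c [0.6165 0.0278] sz [0.2607 0.1076] ang 3.78 z [0.1156 0.1223 0.1294]
```

View pics/c1.png

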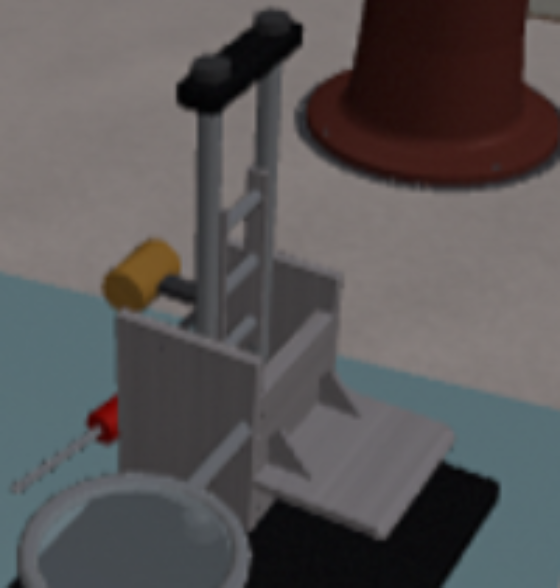

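The crop shows three rungs above the head at crop (243,207), (240,270) and (243,330), and a clear tongue with two small gussets at its rear. I'll get the rung heights from depth.

Run:
```python
from h import *
w=np.load('scene.npz')['w'];px=np.load('scene.npz')['px']
f=np.array([np.cos(np.radians(82)),np.sin(np.radians(82))]);o=np.array([.5338,.0205])
d=w[...,:2]-o
sx=-(d@f); sy=d@np.array([f[1],-f[0]])
for c in((243,207),(240,270),(243,330)):
    u=int((c[0]/2.8+330)/1.5);v=int((c[1]/2.8+170)/1.5)
    print(u,v)
    for vv in range(v-4,v+5): print(vv,[(round(sx[vv,k]*1e3),round(sy[vv,k]*1e3),round(w[vv,k,2]*1e3),int(px[vv,k].mean())) for k in range(u-3,u+4)])
m=(abs(sy)<.05)&(abs(sx)<.15)&(w[...,2]>.1)&(w[...,2]<.25)
# walls
for a,b in((-.05,-.03),(.03,.05)):
    k=m&(sy>a)&(sy<b)&(sx<-.02); print('wall x',np.percentile(sx[k],[1,50,99]),'z',np.percentile(w[k][:,2],[50,99]))
```

```text
277 162
158 [(189, -340, -2, 124), (188, -345, -4, 123), (183, -344, -2, 123), (178, -341, 1, 126), (178, -348, -2, 92), (4, -20, 216, 65), (2, -22, 216, 77)]
159 [(185, -333, -1, 123), (183, -336, -2, 122), (180, -337, -1, 123), (179, -343, -4, 117), (175, -343, -3, 93), (2, -17, 216, 87), (0, -18, 216, 103)]
160 [(181, -325, 0, 123), (180, -331, -2, 124), (175, -328, 1, 117), (172, -329, 1, 92), (1, -10, 217, 97), (-1, -12, 217, 102), (-2, -14, 216, 101)]
161 [(180, -325, -3, 122), (178, -327, -4, 119), (173, -326, -2, 93), (2, -8, 216, 98), (0, -9, 216, 99), (-2, -10, 216, 99), (-2, -14, 214, 99)]
162 [(178, -321, -4, 117), (173, -319, -2, 103), (1, -2, 217, 95), (-1, -3, 217, 99), (-3, -4, 217, 99), (-3, -8, 215, 97), (-4, -11, 213, 83)]
163 [(174, -314, -3, 88), (2, 1, 216, 100), (-1, 2, 217, 99), (-2, -1, 216, 98), (-3, -3, 215, 98), (-4, -6, 214, 80), (1, -21, 204, 56)]
164 [(0, 8, 217, 92), (0, 5, 216, 100), (-2, 3, 215, 97), (-3, 1, 214, 96), (-4, -1, 214, 85), (3, -21, 201, 54), (0, -19, 203, 64)]
165 [(-1, 10, 216, 92), (-2, 8, 215, 98), (-2, 4, 213, 94), (-4, 2, 213, 101)
[... 2194 characters left out ...]
]
192 [(25, -42, 103, 49), (2, -3, 136, 94), (-1, -3, 137, 103), (-2, -5, 137, 100), (-3, -8, 135, 95), (-4, -12, 133, 74), (-2, -21, 126, 64)]
193 [(1, 2, 137, 81), (-1, 1, 137, 103), (-2, -2, 136, 100), (-3, -5, 134, 95), (-5, -6, 134, 73), (0, -21, 123, 62), (-2, -21, 124, 63)]
194 [(-1, 6, 137, 102), (-2, 3, 136, 100), (-3, 0, 135, 95), (-4, -2, 133, 72), (3, -20, 119, 61), (0, -20, 121, 61), (-3, -19, 123, 64)]
195 [(-2, 9, 137, 102), (-3, 6, 135, 104), (-4, 2, 133, 81), (17, -43, 97, 59), (13, -41, 100, 60), (3, -25, 113, 52), (-3, -20, 119, 62)]
wall x [-0.05045055 -0.03501091 -0.02038251] z [0.14286239 0.16466809]
wall x [-0.05226867 -0.03541051 -0.02021141] z [0.13509221 0.16458767]
```

Everything measured agrees with the given sizes. The stand's front points at about 82° in world, and the rod midpoint is at (0.534, 0.0205). The lowest visible rung is centred at about z 0.133, so the head should hang at about h = 36.5 mm. The tool can only stay vertical, so I'll shut the fingers, press them against the tongue's front edge, and carry it up by friction. I'll test the friction at the bottom stop first.

Call:
{"method": "servo_tool", "body": {"deltas": [[[0,0.0217,-0.0233,0,-4.9],[0,0.0217,-0.0233,0,-4.9],[0,0.0217,-0.0233,0,-4.9],[0,0.0217,-0.0233,0,-4.9],[0,0.0217,-0.0233,0,-4.9],[0,0.0217,-0.0233,0,-4.9],[0,0.0217,-0.0233,0,-4.9],[0,0.0217,-0.0233,0,-4.9]]]}}

```text
time: 0.9
tool_pos: [0.3847, 0.4008, 0.2448]
tool_rot: [-0.0, 0.493, 0.87, -0.0]
contact_force: [-0.5, 0.7, 1.1]
gripper_width: 0.002
grasp_force: 0.0
```

Call:
{"method": "servo_tool", "body": {"deltas": [[[0,0.0217,-0.0233,0,-4.9],[0,0.0217,-0.0233,0,-4.9],[0,0.0217,-0.0233,0,-4.9],[0,0.0217,-0.0233,0,-4.9],[0,0.0217,-0.0233,0,-4.9],[0,0.0217,-0.0233,0,-4.9],[0,0.0217,-0.0233,0,-4.9],[0,0.0217,-0.0233,0,-4.9]]]}}

```text
time: 1.7
tool_pos: [0.5583, 0.2145, 0.2447]
tool_rot: [-0.0, 0.756, 0.654, -0.0]
contact_force: [-0.3, -0.0, 0.9]
gripper_width: -0.001
grasp_force: 0.0
```

Call:
{"method": "servo_tool", "body": {"deltas": [[[0,0,0,-0.0206,0],[0,0,0,-0.0206,0],[0,0,0,-0.0206,0],[0,0,0,-0.0206,0],[0,0,0,-0.0206,0],[0,0,0,-0.0206,0],[0,0,0,-0.0206,0],[0,0,0,-0.0206,0]]]}}

```text
time: 2.5
tool_pos: [0.5574, 0.2155, 0.0791]
tool_rot: [-0.0, 0.755, 0.655, -0.0]
contact_force: [-0.3, -0.6, -0.3]
gripper_width: 0.002
grasp_force: 0.0
```

Call:
{"method": "servo_tool", "body": {"deltas": [[[0,-0.0014,-0.0099,0,0],[0,-0.0014,-0.0099,0,0],[0,-0.0014,-0.0099,0,0],[0,-0.0014,-0.0099,0,0],[0,-0.0014,-0.0099,0,0],[0,-0.0007,-0.005,0,0],[0,0,0,0,0],[0,0,0,0,0]]]}}

```text
time: 3.3
tool_pos: [0.5503, 0.1611, 0.0807]
tool_rot: [0.0, 0.755, 0.655, 0.0]
contact_force: [0.1, -0.3, -0.1]
gripper_width: 0.001
grasp_force: 0.0
```

Run:
```python
from h import *
f,K,R,t=cam('scene')
save('c2',f['pixels'][110:300,180:380],3)
print(manip.state()['contact_force'])
```

```text
[ 0.54473554 -0.1695685   0.03209149]
```

View pics/c2.png

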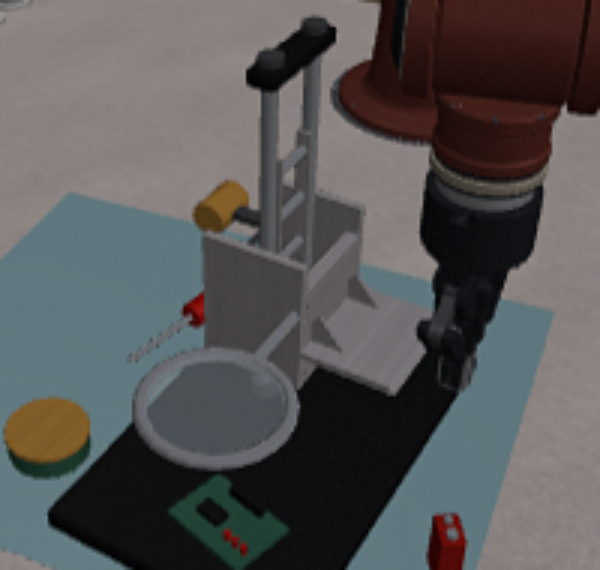

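The closed fingers stand just before the tongue's front edge (crop (455,370) against the edge at (425,360)) with the lens and battery clear. I'll creep in.

Call:
{"method": "servo_tool", "body": {"deltas": [[[0,-0.0003,-0.002,0,0],[0,-0.0003,-0.002,0,0],[0,-0.0003,-0.002,0,0],[0,-0.0003,-0.002,0,0],[0,-0.0003,-0.002,0,0],[0,-0.0001,-0.001,0,0],[0,-0.0001,-0.001,0,0],[0,0,0,0,0]]]}}

```text
time: 4.15
tool_pos: [0.5485, 0.149, 0.0805]
tool_rot: [-0.0, 0.755, 0.655, 0.0]
contact_force: [0.5, 0.7, 1.0]
gripper_width: 0.003
grasp_force: 0.0
```

Call:
{"method": "servo_tool", "body": {"deltas": [[[0,0,-0.001,0,0],[0,-0.0001,-0.001,0,0],[0,-0.0001,-0.001,0,0],[0,0,-0.0005,0,0],[0,0,0,0,0],[0,0,0,0,0],[0,0,0,0,0],[0,0,0,0,0]]]}}

```text
time: 4.95
tool_pos: [0.5483, 0.1464, 0.0806]
tool_rot: [-0.0, 0.755, 0.655, 0.001]
contact_force: [0.0, 5.1, -0.2]
gripper_width: -0.001
grasp_force: 2.6
```

Call:
{"method": "servo_tool", "body": {"deltas": [[[0,0,-0.001,0,0],[0,-0.0001,-0.0005,0,0],[0,-0.0001,-0.0005,0,0],[0,0,0,0,0],[0,0,0,0,0],[0,0,0,0,0],[0,0,0,0,0],[0,0,0,0,0]]]}}

```text
time: 5.75
tool_pos: [0.5483, 0.1462, 0.0806]
tool_rot: [-0.002, 0.755, 0.655, 0.002]
contact_force: [1.7, 12.6, -1.4]
gripper_width: 0.002
grasp_force: 5.8
```

Call:
{"method": "servo_tool", "body": {"deltas": [[[0,-0.0001,-0.001,0,0],[0,-0.0001,-0.001,0,0],[0,-0.0001,-0.001,0,0],[0,0,0,0,0],[0,0,0,0,0],[0,0,0,0,0],[0,0,0,0,0],[0,0,0,0,0]]]}}

```text
time: 6.55
tool_pos: [0.5483, 0.146, 0.0808]
tool_rot: [-0.003, 0.755, 0.655, 0.005]
contact_force: [3.6, 22.0, -3.7]
gripper_width: 0.003
grasp_force: 10.8
```

Call:
{"method": "servo_tool", "body": {"deltas": [[[0,0,0,-0.001,0],[0,0,0,-0.001,0],[0,0,0,-0.001,0],[0,0,0,0,0],[0,0,0,0,0],[0,0,0,0,0],[0,0,0,0,0],[0,0,0,0,0]]]}}

```text
time: 7.35
tool_pos: [0.5485, 0.146, 0.0804]
tool_rot: [-0.004, 0.755, 0.655, 0.004]
contact_force: [-3.8, 20.1, 9.9]
gripper_width: 0.001
grasp_force: 9.8
```

Call:
{"method": "servo_tool", "body": {"deltas": [[[0,0,0,-0.001,0],[0,0,0,-0.001,0],[0,0,0,0,0],[0,0,0,0,0],[0,0,0,0,0],[0,0,0,0,0],[0,0,0,0,0],[0,0,0,0,0]]]}}

```text
time: 8.15
tool_pos: [0.5496, 0.1459, 0.0793]
tool_rot: [-0.003, 0.755, 0.655, 0.005]
contact_force: [-4.0, 20.1, 11.3]
gripper_width: 0.001
grasp_force: 9.6
```

Friction coefficient is about 0.65–0.7, so 30 N of push will carry 11 N with margin. Restoring height and raising the push.

Call:
{"method": "servo_tool", "body": {"deltas": [[[0,0,0,0.001,0],[0,0,0,0.001,0],[0,0,0,0.001,0],[0,0,0,0.001,0],[0,-0.0001,-0.001,0,0],[0,-0.0001,-0.001,0,0],[0,-0.0001,-0.001,0,0],[0,0,0,0,0]]]}}

```text
time: 8.95
tool_pos: [0.5493, 0.1457, 0.0802]
tool_rot: [-0.004, 0.756, 0.655, 0.008]
contact_force: [8.5, 31.7, -7.7]
gripper_width: 0.001
grasp_force: 16.1
```

Call:
{"method": "servo_tool", "body": {"deltas": [[[0,0,0,0.001,0],[0,0,0,0.001,0],[0,0,0,0.001,0],[0,0,0,0.001,0],[0,0,0,0.001,0],[0,0,0,0,0],[0,0,0,0,0],[0,0,0,0,0]]]}}

```text
time: 9.75
tool_pos: [0.5493, 0.1457, 0.0854]
tool_rot: [-0.004, 0.755, 0.655, 0.008]
contact_force: [8.4, 30.1, -6.0]
gripper_width: 0.003
grasp_force: 15.9
```

Call:
{"method": "servo_tool", "body": {"deltas": [[[0,0,0,0.001,0],[0,0,0,0.0015,0],[0,0,0,0.0015,0],[0,0,0,0.0015,0],[0,0,0,0.0015,0],[0,0,0,0.001,0],[0,0,0,0,0],[0,0,0,0,0]]]}}

```text
time: 10.55
tool_pos: [0.5492, 0.1457, 0.0929]
tool_rot: [-0.004, 0.755, 0.655, 0.008]
contact_force: [9.5, 30.9, -9.9]
gripper_width: -0.001
grasp_force: 16.0
```

Call:
{"method": "servo_tool", "body": {"deltas": [[[0,0,0,0.001,0],[0,0,0,0.0015,0],[0,0,0,0.0015,0],[0,0,0,0.0015,0],[0,0,0,0.0015,0],[0,0,0,0.001,0],[0,0,0,0,0],[0,0,0,0,0]]]}}

```text
time: 11.35
tool_pos: [0.5492, 0.1457, 0.101]
tool_rot: [-0.004, 0.755, 0.655, 0.008]
contact_force: [8.6, 30.8, -8.1]
gripper_width: 0.003
grasp_force: 15.9
```

```bash
cat > tz.py <<'E'
from h import *
for n in('scene','top'):
    w=cloud(*cam(n));f=np.array([np.cos(np.radians(82)),np.sin(np.radians(82))]);d=w[...,:2]-[.5338,.0205]
    sx=d@f;sy=d@np.array([f[1],-f[0]])
    k=(sx>.065)&(sx<.11)&(((sy>.028)&(sy<.044))|((sy<-.028)&(sy>-.044)))&(w[...,2]>.06)&(w[...,2]<.19)
    print(n,k.sum(),'tongue top',np.percentile(w[k][:,2],[10,30,50,70]))
print(manip.state()['contact_force'],manip.state()['tool_pos'])
E
python3 tz.py
```

```text
scene 142 tongue top [0.10710082 0.10769628 0.10820108 0.10859204]
top 78 tongue top [0.10743513 0.10909914 0.11014767 0.11129321]
[ 8.98998705 30.92825776 -8.79950009] [0.54924138 0.14569485 0.10096121]
```

Call:
{"method": "servo_tool", "body": {"deltas": [[[0,0,0,0.001,0],[0,0,0,0.0015,0],[0,0,0,0.0015,0],[0,0,0,0.0015,0],[0,0,0,0.0015,0],[0,0,0,0.001,0],[0,0,0,0,0],[0,0,0,0,0]]]}}

```text
time: 12.25
tool_pos: [0.5492, 0.1457, 0.109]
tool_rot: [-0.004, 0.755, 0.655, 0.009]
contact_force: [9.6, 31.1, -8.4]
gripper_width: -0.001
grasp_force: 15.8
```

The head is following: its top has risen 21 mm, matching the tool. Continuing.

Call:
{"method": "servo_tool", "body": {"deltas": [[[0,0,0,0.001,0],[0,0,0,0.0015,0],[0,0,0,0.0015,0],[0,0,0,0.0015,0],[0,0,0,0.0015,0],[0,0,0,0.001,0],[0,0,0,0,0],[0,0,0,0,0]]]}}

```text
time: 13.05
tool_pos: [0.5493, 0.1457, 0.1172]
tool_rot: [-0.004, 0.755, 0.656, 0.009]
contact_force: [8.4, 31.7, -6.3]
gripper_width: -0.002
grasp_force: 15.7
```

Call:
{"method": "servo_tool", "body": {"deltas": [[[0,0,0,0.001,0],[0,0,0,0.001,0],[0,0,0,0.001,0],[0,0,0,0.001,0],[0,0,0,0.001,0],[0,0,0,0.001,0],[0,0,0,0,0],[0,0,0,0,0]]]}}

```text
time: 13.85
tool_pos: [0.5491, 0.1457, 0.1232]
tool_rot: [-0.005, 0.755, 0.656, 0.008]
contact_force: [8.0, 30.3, -6.4]
gripper_width: -0.002
grasp_force: 15.6
```

Force dropped from about 9 N to 6 N, so the pawl has clicked. Lowering gently.

Call:
{"method": "servo_tool", "body": {"deltas": [[[0,0,0,-0.001,0],[0,0,0,-0.001,0],[0,0,0,-0.001,0],[0,0,0,-0.001,0],[0,0,0,-0.001,0],[0,0,0,0,0],[0,0,0,0,0],[0,0,0,0,0]]]}}

```text
time: 14.65
tool_pos: [0.5491, 0.1457, 0.1181]
tool_rot: [-0.005, 0.755, 0.656, 0.008]
contact_force: [9.5, 30.3, -6.6]
gripper_width: -0.002
grasp_force: 15.7
```

Call:
{"method": "servo_tool", "body": {"deltas": [[[0,0,0,-0.001,0],[0,0,0,-0.001,0],[0,0,0,-0.0005,0],[0,0,0,0,0],[0,0,0,0,0],[0,0,0,0,0],[0,0,0,0,0],[0,0,0,0,0]]]}}

```text
time: 15.45
tool_pos: [0.5493, 0.1457, 0.1177]
tool_rot: [-0.005, 0.755, 0.656, 0.008]
contact_force: [2.6, 30.2, 2.9]
gripper_width: -0.001
grasp_force: 14.9
```

It stopped on the rung: the weight is off and the height, about 37 mm, matches the prediction. Backing away.

Call:
{"method": "servo_tool", "body": {"deltas": [[[0,0.0002,0.002,0,0],[0,0.0002,0.002,0,0],[0,0.0003,0.002,0,0],[0,0.0003,0.002,0,0],[0,0.0005,0.004,0,0],[0,0.001,0.008,0,0],[0,0.001,0.008,0,0],[0,0.001,0.008,0,0]]]}}

```text
time: 16.25
tool_pos: [0.5518, 0.174, 0.1146]
tool_rot: [-0.0, 0.755, 0.655, -0.0]
contact_force: [-0.3, -0.4, 0.4]
gripper_width: 0.0
grasp_force: 0.0
```

```bash
python3 tz.py
```

```text
scene 190 tongue top [0.1237259  0.12421529 0.12473991 0.12527073]
top 199 tongue top [0.12347878 0.12568717 0.12664386 0.12755186]
[ 0.16214064 -0.4133881   0.17004667] [0.55190958 0.17449984 0.11479195]
```

The head hangs free, with its tongue top at about 0.125. Next I'll go up and over the tongue's front.

Call:
{"method": "servo_tool", "body": {"deltas": [[[0,0,0,0.025,0],[0,0,0,0.02,0],[0,0,0,0,0],[0,-0.0014,-0.01,0,0],[0,-0.0014,-0.01,0,0],[0,-0.0014,-0.01,0,0],[0,-0.0014,-0.01,0,0],[0,-0.0014,-0.0095,0,0]]]}}

```text
time: 17.15
tool_pos: [0.5445, 0.1229, 0.1593]
tool_rot: [-0.0, 0.755, 0.655, -0.0]
contact_force: [0.6, 0.3, 0.1]
gripper_width: -0.005
grasp_force: 0.0
```

Call:
{"method": "servo_tool", "body": {"deltas": [[[0,0,0,-0.004,0],[0,0,0,-0.004,0],[0,0,0,-0.003,0],[0,0,0,-0.002,0],[0,0,0,-0.002,0],[0,0,0,-0.001,0],[0,0,0,0,0],[0,0,0,0,0]]]}}

```text
time: 17.95
tool_pos: [0.545, 0.1242, 0.1441]
tool_rot: [0.0, 0.755, 0.655, 0.0]
contact_force: [0.0, 0.5, 1.0]
gripper_width: 0.004
grasp_force: 0.0
```

Contact is expected at about 0.139.

Call:
{"method": "servo_tool", "body": {"deltas": [[[0,0,0,-0.001,0],[0,0,0,-0.001,0],[0,0,0,-0.001,0],[0,0,0,-0.001,0],[0,0,0,-0.001,0],[0,0,0,0,0],[0,0,0,0,0],[0,0,0,0,0]]]}}

```text
time: 18.75
tool_pos: [0.545, 0.1241, 0.1397]
tool_rot: [0.0, 0.755, 0.655, -0.0]
contact_force: [-3.6, -0.7, 4.8]
gripper_width: 0.004
grasp_force: 2.7
```

Call:
{"method": "servo_tool", "body": {"deltas": [[[0,0,0,-0.0005,0],[0,0,0,-0.0005,0],[0,0,0,-0.0005,0],[0,0,0,0,0],[0,0,0,0,0],[0,0,0,0,0],[0,0,0,0,0],[0,0,0,0,0]]]}}

```text
time: 19.55
tool_pos: [0.545, 0.1241, 0.1395]
tool_rot: [0.0, 0.755, 0.655, -0.0]
contact_force: [-6.4, -0.6, 10.9]
gripper_width: -0.003
grasp_force: 5.7
```

That gives about 11 N down, held for over 0.4 s. Now I'll lift away and check.

Call:
{"method": "servo_tool", "body": {"deltas": [[[0,0,0,0,0],[0,0,0,0.001,0],[0,0,0,0.002,0],[0,0,0,0.004,0],[0,0,0,0.015,0],[0,0,0,0.03,0],[0,0.003,0.02,0.03,0],[0,0.005,0.035,0,0]]]}}

```text
time: 20.35
tool_pos: [0.5562, 0.1789, 0.2267]
tool_rot: [0.003, 0.756, 0.654, 0.005]
contact_force: [1.3, 0.1, 1.1]
gripper_width: -0.0
grasp_force: 0.0
```

Call:
{"method": "servo_tool", "body": {"deltas": [[[0,0.005,0.035,0,0],[0,0.005,0.035,0,0],[0,0.002,0.015,0,0],[0,0,0,0,0],[0,0,0,0,0],[0,0,0,0,0],[0,0,0,0,0],[0,0,0,0,0]]]}}

```text
time: 21.15
tool_pos: [0.565, 0.2632, 0.2196]
tool_rot: [0.0, 0.756, 0.655, -0.0]
contact_force: [-0.2, -0.4, 0.1]
gripper_width: -0.003
grasp_force: 0.0
```

```bash
python3 tz.py; python3 -c "
from h import *
f=cam('scene')[0];save('end',f['pixels'][100:360,100:380],2)"
```

```text
scene 179 tongue top [0.12364246 0.12431895 0.12472443 0.12514985]
top 199 tongue top [0.12382424 0.12546779 0.12652461 0.12749932]
[-0.11309478 -0.74380678  0.58678682] [0.56502056 0.26352104 0.21961608]
```

View pics/end.png

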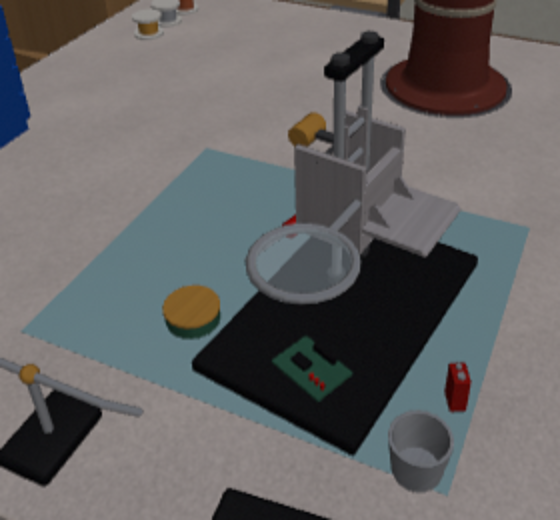

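The head hangs raised with the tongue at (415,215), the lens free, the bystanders in place and the hand away. Handing in.

```bash
python3 -c "
from plant import manip;print(manip.job_done())"
```

```text
the job is handed in; nothing more can be done
None
```

The head hangs locked on the lowest rung, about 37 mm above its bottom stop. It held an 11 N press on the tongue without moving, the hand is clear, and the job is handed in; the verdict was not shown. The interface allowed no tilt, so I lifted by pressing vertical fingers against the tongue's front edge (about 32 N) instead of from underneath.

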